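Feel along the sanded bead

TASK

Check the sanding of the dark S-shaped wooden bead on the sprung panel: touch the bead end beside the red post with your fingertips and run them along the top of the bead, touching every part of it in turn, to the end beside the blue post. Keep the touch light, so that the sprung panel sinks only a little and comes nowhere near its stop, and neither move nor pick up any of the loose tools and things around. Finish holding your fingertips still on the blue end of the bead, resting lightly on it.

Things in the scene. Friction and masses are not known exactly. Their poses are not given: they have to be found in the camera images.
- panel (a joint): How far the sprung panel has sunk, in m: 0 at rest, grows as it is pressed straight down, hard stop at 0.014. It starts to sink at about 1.5 N and then takes about 1 N more per mm; it springs back when let go. It moves only up and down.
- jig: The sanding jig's base, fixed to the bench: plywood plate 240 (its x) by 460 (its y) by 12 mm, origin at the centre of its underside, z up. The panel floats over it on springs. Nothing on the plate is taller than the bead.
- panel_top (a point): Centre of the top face of the pale sprung panel, 110 (jig's x) by 330 (jig's y) by 18 mm, 48 mm above the bench at rest. On it stands the dark wooden bead, a raised moulding that runs in one flat S from end to end of the panel: 12 mm wide, 12 mm proud, flat top 60 mm above the bench at rest.
- red_post: Red plastic post, 32 mm diameter, 30 mm tall, its top 42 mm above the bench, fixed on the base plate just past one end of the bead (either end): it marks the bead end to start at. Origin at the centre of its underside.
- blue_post: Blue plastic post of the same size, past the other end of the bead: it marks the bead end to finish at. Origin at the centre of its underside.
- bead0: Piece 0 of the bead; pieces 0 to 9 join end to end in this order and together are the whole bead. End piece, straight, 55 mm long. Origin at the middle of its top face, x along the bead towards piece 9, z up.
- bead1: Piece 1 of the bead; pieces 0 to 9 join end to end in this order and together are the whole bead. 28 mm long. Origin at the middle of its top face, x along the bead towards piece 9, z up.
- bead2: Piece 2 of the bead; pieces 0 to 9 join end to end in this order and together are the whole bead. 28 mm long. Origin at the middle of its top face, x along the bead towards piece 9, z up.
- bead3: Piece 3 of the bead; pieces 0 to 9 join end to end in this order and together are the whole bead. 26 mm long. Origin at the middle of its top face, x along the bead towards piece 9, z up.
- bead4: Piece 4 of the bead; pieces 0 to 9 join end to end in this order and together are the whole bead. 32 mm long. Origin at the middle of its top face, x along the bead towards piece 9, z up.
- bead5: Piece 5 of the bead; pieces 0 to 9 join end to end in this order and together are the whole bead. 32 mm long. Origin at the middle of its top face, x along the bead towards piece 9, z up.
- bead6: Piece 6 of the bead; pieces 0 to 9 join end to end in this order and together are the whole bead. 26 mm long. Origin at the middle of its top face, x along the bead towards piece 9, z up.
- bead7: Piece 7 of the bead; pieces 0 to 9 join end to end in this order and together are the whole bead. 28 mm long. Origin at the middle of its top face, x along the bead towards piece 9, z up.
- bead8: Piece 8 of the bead; pieces 0 to 9 join end to end in this order and together are the whole bead. 28 mm long. Origin at the middle of its top face, x along the bead towards piece 9, z up.
- bead9: Piece 9 of the bead; pieces 0 to 9 join end to end in this order and together are the whole bead. End piece, straight, 55 mm long. Origin at the middle of its top face, x along the bead towards piece 9, z up.
- sand_block_mid (a point): Middle of the cork sanding block 36 x 70 x 28 mm standing loose on the jig's base plate beside the panel. Leave it alone.
- tin_mid (a point): Middle of the small amber jar with a pale cap, 36 mm diameter, 36 mm tall, standing loose on the jig's base plate on the other side of the panel. Leave it alone.
- mallet_mid (a point): Middle of the wooden mallet lying on the bench, head 65 x 120 x 55 mm, handle 200 mm. Leave it alone.
- chisel_mid (a point): Middle of the yellow-handled chisel lying on the bench, 245 mm long. Leave it alone.
- brush_mid (a point): Middle of the bench brush lying on the bench, 225 mm long, 45 mm tall. Leave it alone.
- glue_mid (a point): Middle of the yellow glue bottle, 52 mm diameter, 150 mm tall, standing on the bench. Leave it alone.

How it is judged (in metres and radians):
On the way, in this order (a step that is already met when the one before it is completed fails the run):
1. the fingertips touch the bead's end piece beside the red post (((horizontal distance between red_post and bead0 below 0.15 m and contact force between the fingers and bead0 above 0.3 N) or (not (horizontal distance between red_post and bead0 below 0.15 m) and contact force between the fingers and bead9 above 0.3 N))), for 0.2 s.
2. then piece 2 of ten, counted from the red end (((horizontal distance between red_post and bead0 below 0.15 m and contact force between the fingers and bead1 above 0.3 N) or (not (horizontal distance between red_post and bead0 below 0.15 m) and contact force between the fingers and bead8 above 0.3 N))), for 0.04 s.
3. then piece 3 of ten, counted from the red end (((horizontal distance between red_post and bead0 below 0.15 m and contact force between the fingers and bead2 above 0.3 N) or (not (horizontal distance between red_post and bead0 below 0.15 m) and contact force between the fingers and bead7 above 0.3 N))), for 0.04 s.
4. then piece 4 of ten, counted from the red end (((horizontal distance between red_post and bead0 below 0.15 m and contact force between the fingers and bead3 above 0.3 N) or (not (horizontal distance between red_post and bead0 below 0.15 m) and contact force between the fingers and bead6 above 0.3 N))), for 0.04 s.
5. then piece 5 of ten, counted from the red end (((horizontal distance between red_post and bead0 below 0.15 m and contact force between the fingers and bead4 above 0.3 N) or (not (horizontal distance between red_post and bead0 below 0.15 m) and contact force between the fingers and bead5 above 0.3 N))), for 0.04 s.
6. then piece 6 of ten, counted from the red end (((horizontal distance between red_post and bead0 below 0.15 m and contact force between the fingers and bead5 above 0.3 N) or (not (horizontal distance between red_post and bead0 below 0.15 m) and contact force between the fingers and bead4 above 0.3 N))), for 0.04 s.
7. then piece 7 of ten, counted from the red end (((horizontal distance between red_post and bead0 below 0.15 m and contact force between the fingers and bead6 above 0.3 N) or (not (horizontal distance between red_post and bead0 below 0.15 m) and contact force between the fingers and bead3 above 0.3 N))), for 0.04 s.
8. then piece 8 of ten, counted from the red end (((horizontal distance between red_post and bead0 below 0.15 m and contact force between the fingers and bead7 above 0.3 N) or (not (horizontal distance between red_post and bead0 below 0.15 m) and contact force between the fingers and bead2 above 0.3 N))), for 0.04 s.
9. then piece 9 of ten, counted from the red end (((horizontal distance between red_post and bead0 below 0.15 m and contact force between the fingers and bead8 above 0.3 N) or (not (horizontal distance between red_post and bead0 below 0.15 m) and contact force between the fingers and bead1 above 0.3 N))), for 0.04 s.
10. then the end piece beside the blue post (((horizontal distance between red_post and bead0 below 0.15 m and contact force between the fingers and bead9 above 0.3 N) or (not (horizontal distance between red_post and bead0 below 0.15 m) and contact force between the fingers and bead0 above 0.3 N))), for 0.2 s.
At the end, for the whole second after the job is handed in: The fingertips rest on the bead's end piece beside the blue post with more than 0.3 N, the panel is sunk less than 10 mm and still, and every loose thing is within 15 mm of where it stood (((horizontal distance between red_post and bead0 below 0.15 m and contact force between the fingers and bead9 above 0.3 N) or (not (horizontal distance between red_post and bead0 below 0.15 m) and contact force between the fingers and bead0 above 0.3 N)) and value of joint panel below 0.01 m and velocity of joint panel below 0.01 m/s and distance of each of sand_block_mid, tin_mid, mallet_mid, chisel_mid, brush_mid, glue_mid from where it was at the start of the episode below 0.015 m); the arm keeps its last pose, push and grip.
It fails at once if the bead is pressed so hard that the panel sinks more than 10 mm (about 11 N) (value of joint panel above 0.01 m).
It fails at once if a loose tool or thing is shifted, lifted or carried by more than 15 mm (not (distance of each of sand_block_mid, tin_mid, mallet_mid, chisel_mid, brush_mid, glue_mid from where it was at the start of the episode below 0.015 m)).
It also fails if it takes over 45 s, if anything falls off the work surface, if the arm or the gripper's body presses on something with over 40 N, if the wrist force passes 120 N, or if a joint passes its speed limit or range.

ROBOT

A 6-joint arm with a two-finger parallel gripper is mounted at the origin on the work surface. World frame = base frame: x ahead of the robot, y to its left, z up, the work surface at z = 0. Lengths are in mm, angles in rad, forces in N, time in s.
With the tool pointing down it reaches from about 325 to 900 mm from the base axis. Payload 6.1 kg.
Tool frame: the origin (TCP) lies between the finger pads; the fingertips stand 22 mm ahead of it and the grasp point (between the pads) lies 3 mm ahead of it; z points along the fingers, y is the line along which they close (so a half turn about z gives the same grasp; the last joint's range is limited). The gripper opens to 85 mm and grips with 20 to 120 N. Pads are 22 mm wide; open, the fingers measure 114 mm over their backs; the gripper's body (76 mm by 85 mm) begins 54 mm behind the grasp point. The pads swing forward as they close: fully open they stand 13 mm farther back than shut.
Start: joints at [1.123, 0.22, 1.526, -0, 1.395, -0.126], TCP at [197.67, 592.91, 253.3] pointing down, gripper open.
Joint ranges: [-2.98, 2.98], [-0.91, 2.08], [0.09, 2.57], [-1.24, 4.39], [0.2, 2.65], [-2.68, 2.68]. Speed limits (rad/s): [2.57, 2.57, 3.01, 3.14, 3.14, 3.14].

INTERFACE

Orientations are given as a unit quaternion [w, x, y, z].
In Python, from plant import ctrl gives the robot as it stands. The module is installed in compiled form; this text tells all that it offers.
- The arm moves only by the shell command python3 -m inch 'ROWS' [FORCE]. ROWS is text: rows parted by semicolons, each of 7 numbers parted by spaces: the turn, a rotation vector about the tool's x, y, z in rad, then the shift along the tool's x, y, z in m, then the closure, from -1 (fully open) to 1 (shut). A call has exactly 5 rows; each row shifts and turns the commanded pose from where the row before left it, along the tool's axes as they then stand; what a row does not reach is not made up. A row lasts 1/12 s, in which the tool goes at most 41.7 mm and 7.16 degrees, less where a joint would pass 70% of its speed; a pose out of reach is approached as far as the arm can. A call is refused whole if a number of a shift passes 0.0417 or a number of a turn 0.125, either way. A call with a gripper value outside its range is refused whole. The fingers move at their own pace and stop on an object; FORCE is the grip in N (left out, the last holds). Time passes only in rows, so rows that do not move let the fingers close, or fill a call up. It gives the time, the measured TCP pose, the force, the opening and the grip force at its end, in the units of the state.
- ctrl.observe(): the state, without advancing time (a new reading comes with each control period).
- ctrl.snapshot(name): name is "side" or "top"; returns the picture (384x512x3 uint8, red, green, blue); there is no depth.
- ctrl.camera_info(name): a dict with "camera_matrix" (3x3 intrinsics, pixels), "k1" (the pictures are not rectified: a ray, as slopes to the right and down, at radius r is drawn at 1 + k1 r^2 times it, then the intrinsics apply), "world_to_cam" (4x4, takes a point from world to camera coordinates). Camera axes: x right, y down, z forward; pixel columns grow to the right and rows downward; lengths in mm; the calibration is good to about 2 mm. A picture is of the moment at which its call begins. camera_info takes no time and is no camera call.
- ctrl.sign_off(): hands the job in; it is judged then, once.
The state is a dict: "clock": time; "qpos": joint angles; "joint_velocities": joint speeds; "effort": joint torques, N m; "ee_pos": TCP position; "ee_rot": TCP orientation; "force": force on the tool from outside, world axes, zero at the start; "moment": the same for the moment, N m; "finger_gap": finger opening in mm; "gripper_force": force on a finger pad.
Only numpy, scipy, OpenCV 4.12 (cv2) and the standard library are available. Lean on these libraries where they do the work, as an engineer would, in place of code of your own. Each camera call takes 0.05 s, during which the arm holds its last target. There are 200 camera calls.

## Working session

There is one attempt and no reset: what is moved stays moved. The work goes in short steps, Python scripts to look and compute and a shell command to move; the robot and the scene stay as the last step left them, time stands still between calls to the robot, and variables do not carry over. Pictures are saved under pics/ and viewed, at most 10 in all, crops included, and the job is handed in when it is done.

```bash
mkdir -p pics
python3 - <<'E'
from plant import ctrl
import cv2
for n in("top","side"):
    cv2.imwrite(f"pics/{n}0.png",cv2.resize(ctrl.snapshot(n)[:,:,::-1],(800,600),interpolation=cv2.INTER_CUBIC))
o=ctrl.observe();print(o["ee_pos"],o["ee_rot"],o["force"],o["clock"])
E
```

```text
[197.4536017  592.45981929 252.31462246] [-2.59676618e-04  1.60207219e-01  9.87083022e-01 -8.28780385e-04] [-0.50815439 -0.0666728   0.93457125] 0.1
```

View pics/top0.png

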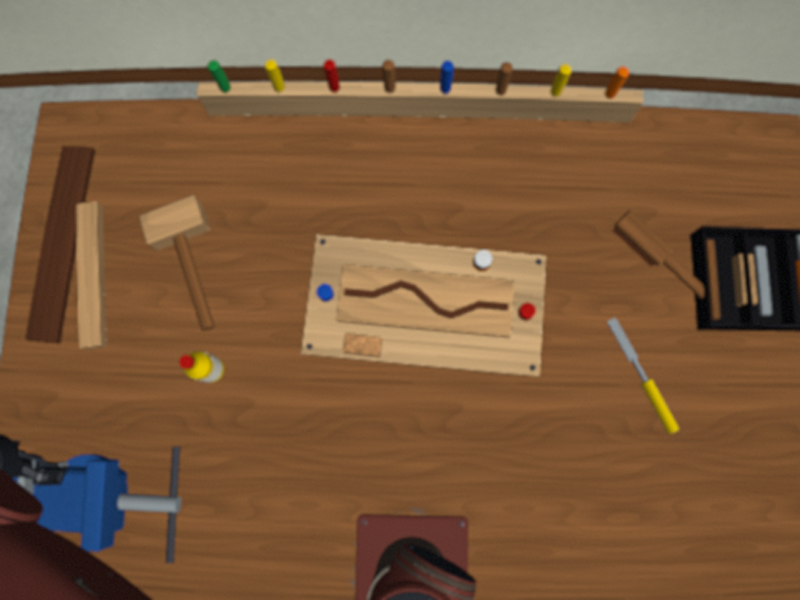

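View pics/side0.png

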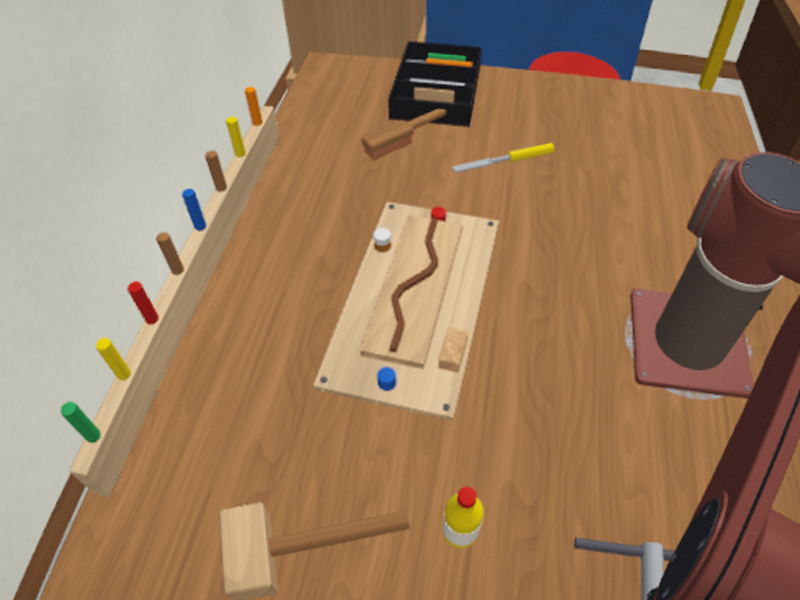

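The top view shows the jig: red post at about (527,311), blue post (325,292), and the bead running from (508,307) to (345,292). The cap is at (483,259) and the cork at (362,344). I'll enlarge that region.

Run:
```python
from plant import ctrl
import cv2
im=ctrl.snapshot("top")[:,:,::-1]
cv2.imwrite("pics/top1.png",cv2.resize(im[145:245,190:355],(792,480),interpolation=cv2.INTER_CUBIC))
```

```text
(no output)
```

View pics/top1.png

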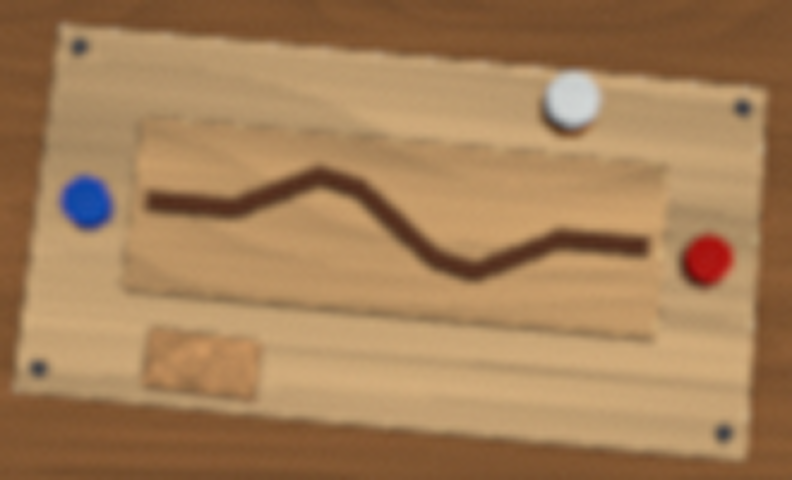

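The crop shows the bead's corners at (648,247), (560,240), (474,271), (435,256), (362,188), (320,176), (236,208) and (147,202), going from red to blue. I'll convert these to world positions at z = 60 and plan the orientation.

```bash
cat > h.py <<'E'
from plant import ctrl
import numpy as np, cv2
from scipy.spatial.transform import Rotation as R
def world(px,z,cam="top"):
    c=ctrl.camera_info(cam);K=np.array(c["camera_matrix"]);T=np.array(c["world_to_cam"])
    n=cv2.undistortPoints(np.array(px,float).reshape(-1,1,2),K,np.array([c["k1"],0,0,0,0.]))[:,0]
    d=np.c_[n,np.ones(len(n))]@T[:3,:3]; o=-T[:3,:3].T@T[:3,3]
    return o+d*((z-o[2])/d[:,2])[:,None]
def rot(): return R.from_quat(np.roll(ctrl.observe()["ee_rot"],-1))
E
python3 - <<'E'
from h import *
p=np.array([(648,247),(560,240),(474,271),(435,256),(362,188),(320,176),(236,208),(147,202)])
f=lambda p:np.array([190,145])+(np.array(p)+.5)/4.8-.5
W=world(f(p),60);print(W.round(1),np.linalg.norm(np.diff(W,axis=0),axis=1).round(1))
np.save("W.npy",W)
print(world(f([(708,259),(87,202)]),42).round(1))
u=W[-1]-W[0];u[2]=0;u/=np.linalg.norm(u);print("axis",u)
r=rot();print(r.as_matrix().round(3))
# target: x=bead direction (to blue), z down, lean so that leading edge is raised 0.16 rad
for s in(1,-1):
    x=s*u;z=np.array([0,0,-1.]);B=R.from_matrix(np.c_[x,np.cross(z,x),z])
    for t in(.16,-.16):
        G=B*R.from_rotvec([0,t,0])
        # height of leading edge vs trailing
        print(s,t,"lead-trail dz",(G.apply([s*22,0,0]))[2].round(2),"yaw turn",(r.inv()*B).as_rotvec().round(3))
E
```

```text
[[ 489.7 -169.8   60. ]
 [ 493.1 -116.    60. ]
 [ 473.1  -63.7   60. ]
 [ 481.9  -40.    60. ]
 [ 523.4    5.1   60. ]
 [ 530.5   30.9   60. ]
 [ 509.6   81.8   60. ]
 [ 512.4  136.4   60. ]] [53.9 56.  25.3 61.3 26.8 55.  54.7]
[[ 486.2 -209.7   42. ]
 [ 515.5  175.9   42. ]]
axis [0.07391706 0.99726439 0.        ]
[[-0.949  0.316 -0.001]
 [ 0.316  0.949 -0.001]
 [ 0.    -0.002 -1.   ]]
1 0.16 lead-trail dz 3.51 yaw turn [-1.000e-03  1.000e-03  1.323e+00]
1 -0.16 lead-trail dz -3.51 yaw turn [-1.000e-03  1.000e-03  1.323e+00]
-1 0.16 lead-trail dz -3.51 yaw turn [-1.000e-03 -2.000e-03 -1.819e+00]
-1 -0.16 lead-trail dz 3.51 yaw turn [-1.000e-03 -2.000e-03 -1.819e+00]
```

```bash
for i in 1 2 3; do python3 -m inch '0 0 0.0882 0 0 0 1;0 0 0.0882 0 0 0 1;0 0 0.0882 0 0 0 1;0 0 0.0882 0 0 0 1;0 0 0.0882 0 0 0 1' 20; done
for i in 1 2 3 4; do python3 -m inch '0 0 0 -0.036 0.0175 0 1;0 0 0 -0.036 0.0175 0 1;0 0 0 -0.036 0.0175 0 1;0 0 0 -0.036 0.0175 0 1;0 0 0 -0.036 0.0175 0 1'; done
python3 -m inch '0 0.08 0 0 0 0 1;0 0.08 0 0 0 0 1;0 0 0 0 0 0 1;0 0 0 0 0 0 1;0 0 0 0 0 0 1'
cat >> h.py <<'E'
def tip(o=None):
    o=o or ctrl.observe(); return np.array(o["ee_pos"])+rot().apply([-9,0,22])
E
python3 - <<'E'
from h import *
o=ctrl.observe();print(o["ee_pos"],rot().as_matrix().round(3),o["force"],o["finger_gap"],tip())
W=np.load("W.npy");t=W[0]+(W[1]-W[0])*.4;t[2]=60
print("to",t,"delta tool",rot().inv().apply(t-tip()).round(1))
E
```

```text
clock: 0.57
ee_pos: [197.5, 592.7, 252.8]
ee_rot: [-0.0, 0.374, 0.927, -0.0]
force: [0.5, -0.2, 0.5]
finger_gap: 25.7
gripper_force: 0.0
clock: 0.98
ee_pos: [197.6, 592.7, 252.8]
ee_rot: [0.0, 0.568, 0.823, -0.0]
force: [0.0, -0.3, 0.7]
finger_gap: 0.2
gripper_force: 0.0
clock: 1.4
ee_pos: [197.6, 592.7, 252.8]
ee_rot: [0.0, 0.734, 0.679, -0.0]
force: [0.2, 0.3, -0.5]
finger_gap: 0.2
gripper_force: 0.0
clock: 1.82
ee_pos: [271.6, 405.1, 252.8]
ee_rot: [0.0, 0.733, 0.681, -0.0]
force: [1.3, 0.7, 0.4]
finger_gap: -0.6
gripper_force: 0.0
clock: 2.23
ee_pos: [345.6, 219.2, 253.3]
ee_rot: [0.0, 0.733, 0.681, 0.0]
force: [-0.0, -0.0, 0.0]
finger_gap: 0.2
gripper_force: 0.0
clock: 2.65
ee_pos: [419.7, 33.0, 253.4]
ee_rot: [0.0, 0.733, 0.68, 0.0]
force: [-0.4, 1.0, 0.0]
finger_gap: -0.0
gripper_force: 0.0
clock: 3.07
ee_pos: [493.6, -153.1, 253.1]
ee_rot: [-0.0, 0.733, 0.68, 0.0]
force: [0.9, 0.8, 0.4]
finger_gap: -0.0
gripper_force: 0.0
clock: 3.48
ee_pos: [493.2, -150.8, 253.0]
ee_rot: [-0.054, 0.731, 0.678, 0.058]
force: [-0.3, 1.1, -0.1]
finger_gap: -0.2
gripper_force: 0.0
[ 493.21869721 -150.75826609  253.01850463] [[ 0.073  0.997  0.011]
 [ 0.985 -0.074  0.157]
 [ 0.158 -0.001 -0.987]] [-0.33928016  1.06819073 -0.14832678] -0.21046893287140583 [ 492.80305676 -156.16172815  229.87482643]
to [ 491.05174592 -148.2969135    60.        ] delta tool [-19.2  -2.2 169. ]
```

```bash
python3 -m inch '0 0 0 -0.0035 -0.0004 0.031 1;0 0 0 -0.0035 -0.0004 0.031 1;0 0 0 -0.0035 -0.0004 0.031 1;0 0 0 -0.0035 -0.0004 0.031 1;0 0 0 -0.0035 -0.0004 0.031 1'
python3 -m inch '0 0 0 0 0 0 1;0 0 0 0 0 0 1;0 0 0 0 0 0 1;0 0 0 0 0 0 1;0 0 0 0 0 0 1'
python3 - <<'E'
from h import *
cv2.imwrite("pics/side1.png",cv2.resize(ctrl.snapshot("side")[120:255,200:330][:,:,::-1],(578,600),interpolation=cv2.INTER_CUBIC))
W=np.load("W.npy");t=W[0]+(W[1]-W[0])*.4
print(tip(),"delta tool",rot().inv().apply(t-tip()).round(1),ctrl.observe()["force"])
E
```

```text
clock: 3.9
ee_pos: [492.2, -142.1, 96.7]
ee_rot: [-0.053, 0.73, 0.679, 0.058]
force: [0.6, -0.2, 0.0]
finger_gap: -0.0
gripper_force: 0.0
clock: 4.32
ee_pos: [493.7, -144.2, 100.0]
ee_rot: [-0.052, 0.73, 0.679, 0.059]
force: [-0.2, 0.0, 0.6]
finger_gap: 0.2
gripper_force: 0.0
[ 493.0807789  -149.5855391    76.50568049] delta tool [-1.5 -2.2 16.5] [-0.86451251 -0.25642178  0.46128147]
```

View pics/side1.png

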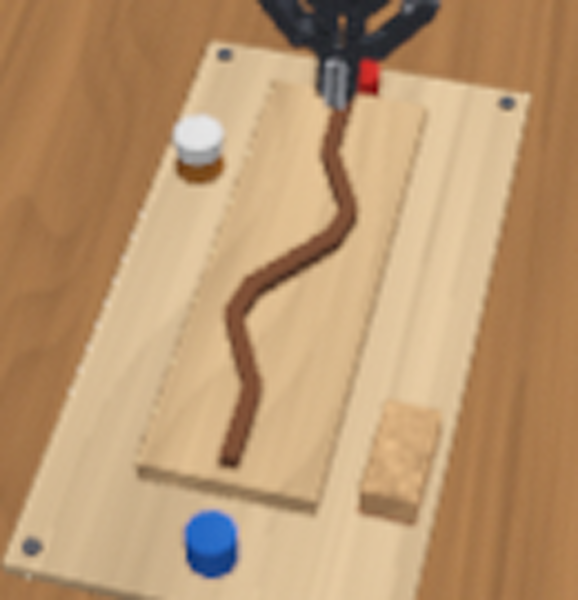

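The crop shows the shut fingertips centred over the red end of the bead at (335,100), in front of the red post. Everything else is undisturbed. Next I descend slowly and watch the force.

```bash
python3 -m inch '0 0 0 0 -0.001 0.004 1;0 0 0 0 -0.001 0.004 1;0 0 0 0 0 0.003 1;0 0 0 0 0 0.002 1;0 0 0 0 0 0 1'
python3 -m inch '0 0 0 0 0 0.001 1;0 0 0 0 0 0.001 1;0 0 0 0 0 0 1;0 0 0 0 0 0 1;0 0 0 0 0 0 1'
cat > r.py <<'E'
from h import *
F=[];P=[]
for i in range(4):
    ctrl.snapshot("top");o=ctrl.observe();F.append(o["force"]);P.append(tip(o))
p=np.mean(P,0);print("F",np.mean(F,0).round(2),np.std(F,0).round(2),"tip",p.round(1),o["clock"])
E
python3 r.py
```

```text
clock: 4.78
ee_pos: [489.6, -140.9, 83.8]
ee_rot: [-0.055, 0.73, 0.678, 0.058]
force: [0.6, -0.2, -0.2]
finger_gap: 0.2
gripper_force: 0.0
clock: 5.2
ee_pos: [490.3, -141.0, 82.8]
ee_rot: [-0.054, 0.73, 0.678, 0.059]
force: [-0.8, -0.2, 1.0]
finger_gap: -0.0
gripper_force: 0.8
F [-0.85 -0.82  1.77] [0.21 0.41 0.39] tip [ 489.9 -146.4   59.7] 5.4
```

```bash
python3 -m inch '0 0 0 -0.0002 0 0.001 1;0 0 0 -0.0002 0 0.001 1;0 0 0 0 0 0 1;0 0 0 0 0 0 1;0 0 0 0 0 0 1'
python3 r.py
python3 - <<'E'
# plan: 8 mm rows of tip along bead, world -> tool axes
from h import *
W=np.load("W.npy");p=np.array([489.9,-146.4,60]);r=rot();p[2]=60
w=[p];
end=W[-2]+(W[-1]-W[-2])*.55
for a in list(W[1:-1])+[end]: w.append(a)
for a,b in zip(w[:-1],w[1:]):
    n=int(np.ceil(np.linalg.norm(b-a)/8)); print(n,"rows of",(r.inv().apply(b-a)/n/1000).round(4))
E
```

```text
clock: 5.82
ee_pos: [490.3, -141.0, 80.8]
ee_rot: [-0.054, 0.73, 0.678, 0.059]
force: [-1.9, 0.9, 3.2]
finger_gap: -0.0
gripper_force: 1.8
F [-1.4  -0.02  3.59] [0.69 0.32 0.5 ] tip [ 489.9 -146.4   57.6] 6.0167
4 rows of [0.0075 0.0002 0.0012]
8 rows of [ 0.0063 -0.003   0.001 ]
4 rows of [0.006  0.0018 0.001 ]
8 rows of [0.0059 0.0048 0.001 ]
4 rows of [0.0065 0.0013 0.001 ]
7 rows of [ 0.0069 -0.0035  0.0011]
4 rows of [ 0.0074 -0.0002  0.0012]
```

```bash
python3 -m inch '0 0 0 0.0075 0.0002 0.0012 1;0 0 0 0.0075 0.0002 0.0012 1;0 0 0 0.0075 0.0002 0.0012 1;0 0 0 0.0075 0.0002 0.0012 1;0 0 0 0.0063 -0.003 0.001 1'
python3 r.py
```

```text
clock: 6.43
ee_pos: [491.4, -103.3, 81.0]
ee_rot: [-0.054, 0.73, 0.679, 0.059]
force: [1.3, -3.1, 3.7]
finger_gap: -0.1
gripper_force: 1.8
F [1.06 1.94 3.7 ] [1.15 0.69 0.9 ] tip [ 490.2 -107.8   57.5] 6.6333
```

Contact holds at 3.7 N and the tip follows the plan, so I'll continue.

```bash
python3 -m inch '0 0 0 0.0063 -0.003 0.001 1;0 0 0 0.0063 -0.003 0.001 1;0 0 0 0.0063 -0.003 0.001 1;0 0 0 0.0063 -0.003 0.001 1;0 0 0 0.0063 -0.003 0.001 1'
python3 -m inch '0 0 0 0.0063 -0.003 0.001 1;0 0 0 0.0063 -0.003 0.001 1;0 0 0 0.006 0.0018 0.001 1;0 0 0 0.006 0.0018 0.001 1;0 0 0 0.006 0.0018 0.001 1'
python3 r.py
```

```text
clock: 7.05
ee_pos: [477.8, -70.8, 80.8]
ee_rot: [-0.054, 0.73, 0.678, 0.058]
force: [0.8, -2.0, 3.1]
finger_gap: -0.1
gripper_force: 1.8
clock: 7.47
ee_pos: [479.7, -39.6, 80.6]
ee_rot: [-0.055, 0.73, 0.678, 0.058]
force: [-0.6, -2.3, 2.8]
finger_gap: 0.0
gripper_force: 1.8
F [0.14 2.25 3.47] [0.75 0.75 0.48] tip [479.6 -44.4  57.5] 7.6667
```

```bash
python3 -m inch '0 0 0 0.006 0.0018 0.001 1;0 0 0 0.0059 0.0048 0.001 1;0 0 0 0.0059 0.0048 0.001 1;0 0 0 0.0059 0.0048 0.001 1;0 0 0 0.0059 0.0048 0.001 1'
python3 r.py
python3 -m inch '0 0 0 0.0059 0.0048 0.001 1;0 0 0 0.0059 0.0048 0.001 1;0 0 0 0.0059 0.0048 0.001 1;0 0 0 0.0059 0.0048 0.001 1;0 0 0 0.0065 0.0013 0.001 1'
python3 r.py
python3 - <<'E'
from h import *
cv2.imwrite("pics/side2.png",cv2.resize(ctrl.snapshot("side")[120:255,200:330][:,:,::-1],(578,600),interpolation=cv2.INTER_CUBIC))
E
```

```text
clock: 8.08
ee_pos: [503.5, -11.4, 80.5]
ee_rot: [-0.054, 0.73, 0.678, 0.058]
force: [-1.7, -2.7, 4.1]
finger_gap: -0.3
gripper_force: 2.0
F [0.57 1.92 3.38] [1.36 0.55 0.67] tip [503.7 -16.2  57.5] 8.2833
clock: 8.7
ee_pos: [526.8, 17.3, 80.5]
ee_rot: [-0.054, 0.73, 0.678, 0.059]
force: [-1.6, -2.3, 4.1]
finger_gap: -0.1
gripper_force: 1.9
F [1.96 1.12 4.25] [0.47 0.84 0.81] tip [526.3  12.7  57.5] 8.9
```

View pics/side2.png

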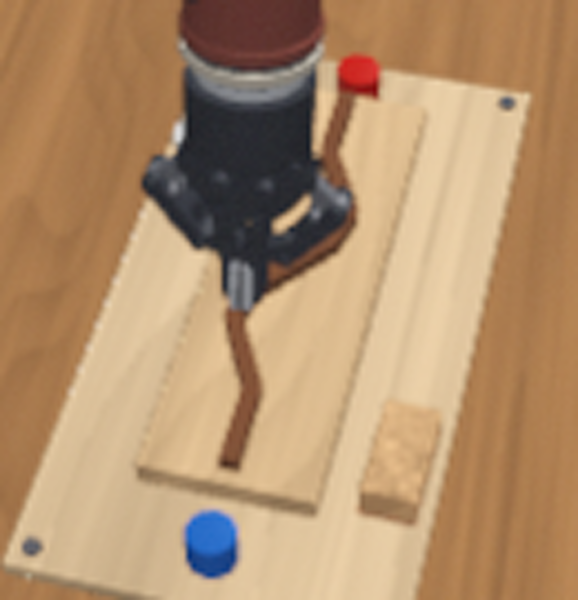

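The crop shows the tips at (240,300), still on the bead at its far bend. The remaining bead runs down to (230,465), and the jar and cork look untouched. I'll continue.

```bash
python3 -m inch '0 0 0 0.0065 0.0013 0.001 1;0 0 0 0.0065 0.0013 0.001 1;0 0 0 0.0065 0.0013 0.001 1;0 0 0 0.0069 -0.0035 0.0011 1;0 0 0 0.0069 -0.0035 0.0011 1'
python3 r.py
python3 -m inch '0 0 0 0.0069 -0.0035 0.0011 1;0 0 0 0.0069 -0.0035 0.0011 1;0 0 0 0.0069 -0.0035 0.0011 1;0 0 0 0.0069 -0.0035 0.0011 1;0 0 0 0.0069 -0.0035 0.0011 1'
python3 r.py
```

```text
clock: 9.37
ee_pos: [525.3, 51.4, 80.6]
ee_rot: [-0.054, 0.73, 0.678, 0.059]
force: [1.5, -2.3, 3.7]
finger_gap: 0.3
gripper_force: 1.9
F [-0.13  2.19  3.63] [0.96 1.33 0.33] tip [524.1  47.1  57.3] 9.5667
clock: 9.98
ee_pos: [509.9, 87.6, 80.6]
ee_rot: [-0.054, 0.73, 0.678, 0.058]
force: [0.5, -2.4, 3.2]
finger_gap: -0.2
gripper_force: 1.8
F [-0.27  2.18  3.63] [0.84 0.84 0.22] tip [509.   83.1  57.3] 10.1833
```

```bash
python3 -m inch '0 0 0 0.0074 -0.0002 0.0012 1;0 0 0 0.0074 -0.0002 0.0012 1;0 0 0 0.0074 -0.0002 0.0012 1;0 0 0 0.0074 -0.0002 0.0012 1;0 0 0 0 0 0 1'
python3 -m inch '0 0 0 0 0 0 1;0 0 0 0 0 0 1;0 0 0 0 0 0 1;0 0 0 0 0 0 1;0 0 0 0 0 0 1'
python3 r.py
python3 - <<'E'
from h import *
cv2.imwrite("pics/side3.png",cv2.resize(ctrl.snapshot("side")[120:255,200:330][:,:,::-1],(578,600),interpolation=cv2.INTER_CUBIC))
E
```

```text
clock: 10.6
ee_pos: [511.7, 118.4, 80.6]
ee_rot: [-0.055, 0.73, 0.679, 0.059]
force: [1.0, 2.1, 3.4]
finger_gap: -0.3
gripper_force: 1.8
clock: 11.02
ee_pos: [511.6, 117.0, 80.6]
ee_rot: [-0.055, 0.731, 0.678, 0.059]
force: [0.2, 3.2, 3.3]
finger_gap: 0.1
gripper_force: 1.9
F [-0.26  2.39  3.81] [0.15 0.43 0.31] tip [511.2 111.6  57.4] 11.2167
```

View pics/side3.png

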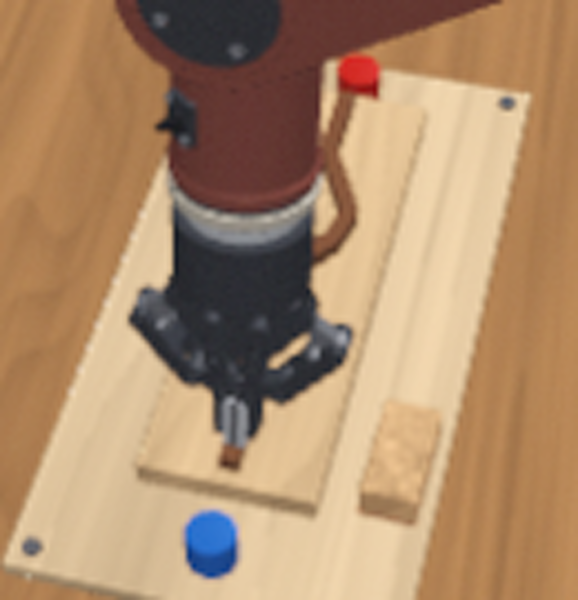

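The crop shows the tips at (232,430) resting on the blue end piece, with the last bit of bead visible at (230,460). The force is steady at 3.8 N, so I'll hand in.

```bash
python3 -c "
from plant import ctrl
print(ctrl.sign_off())"
```

```text
the job is handed in; nothing more can be done
None
```

I ran the shut fingertips along the whole bead from the red end to the blue end at about 3.5–4 N (panel sunk about 2–3 mm), left them resting still on the blue end piece, and handed the job in at about 11 s; no verdict was returned, and no loose thing looked disturbed in the close-up pictures.

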